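# Find the tired mixer foot by pressing and scrap it

### The arm

A 6-joint arm with a two-finger parallel gripper is mounted at the origin on a cart in front of the work surface, level with it; the furniture and walls round the work are solid. World frame = base frame: x ahead of the robot, y to its left, z up, the work surface at z = 0. Lengths are in m, angles in rad, forces in N, time in s.
With the tool pointing down it reaches from about 0.3 to 0.775 m from the base axis. Payload 14.6 kg.
Tool frame: the origin (TCP) lies at the very end of the fingers, on their centre line; the grasp point (between the pads) lies 19 mm behind it; z points along the fingers, y is the line along which they close (so a half turn about z gives the same grasp; the last joint's range is limited). The gripper opens to 94 mm and grips with 3 to 60 N. Pads are 16 mm wide; open, the fingers measure 119 mm over their backs; the gripper's body (75 mm by 177 mm) begins 78 mm behind the grasp point.
Start: joints at [-1.383, 0.3, 1.521, -0, 1.321, -0.067], TCP at [0.139, -0.532, 0.205] pointing down, gripper open.
Joint ranges: [-3.03, 3.03], [-0.79, 2.21], [0.23, 2.52], [-1.04, 4.18], [0, 3.07], [-2.55, 2.55]. Speed limits (rad/s): [2.22, 2.22, 2.57, 3.14, 3.14, 3.14].

### API

Orientations are given as [roll, pitch, yaw] about the fixed x, y, z axes, in that order (R = Rz(yaw) Ry(pitch) Rx(roll)).
In Python, from station import ctrl, cams gives the robot as it stands. The module is installed in compiled form; this text tells all that it offers.
- The arm moves only by the tool arm_command, never from a script. Its argument "plan" is a list that holds one entry, the list of rows, each a list of 7 numbers: the shift along the tool's x, y, z in parts of the range, where 1.0 means 750 mm, then the turn, a rotation vector about the tool's x, y, z in parts of the range, where 1.0 means 2 rad, then the closure, from -1 (fully open) to 1 (shut). A call has 1 to 12 rows; each row is the pose to reach, as a shift and turn from the pose commanded when the call began, along the tool's axes at that moment; what a row does not reach only later rows make up. A row lasts 1/10 s, in which the tool goes at most 50 mm and 8.59 degrees, less where a joint would pass 70% of its speed; a pose out of reach is approached as far as the arm can. No shift or turn number may pass 1 either way. A call with a gripper value outside its range is refused whole. The fingers move at their own pace and stop on an object; "squeeze" is the grip in N (left out, the last holds). Time passes only in rows, so rows that repeat a pose let the fingers close. It gives the time, the measured TCP pose, the force, the opening and the grip force at its end, in the units of the state.
- ctrl.get_obs(): the state, without advancing time (a new reading comes with each control period).
- cams.camera(name): name is "scene" or "top" or "wrist"; returns (picture, depth): 420x560x3 uint8, blue, green, red; 420x560 float32, m along the optical axis (not along the pixel's ray), 0 where there is no reading.
- cams.camera_info(name): a dict with "fx", "fy", "cx", "cy" (pixels), "dist_coeffs" ([k1, k2, p1, p2, k3] as OpenCV has them; the pictures are not rectified), "world_to_cam" (4x4, takes a point from world to camera coordinates). Camera axes: x right, y down, z forward; pixel columns grow to the right and rows downward; lengths in m; the calibration is good to about 2 mm. A picture is of the moment at which its call begins: read the wrist's pose just before it. camera_info takes no time and is no camera call; for the wrist camera it gives the pose at the moment of the call.
- ctrl.hand_in(): hands the job in; it is judged then, once.
The state is a dict: "time_s": time; "qpos": joint angles; "joint_vel": joint speeds; "tau": joint torques, N m; "ee_pos": TCP position; "eef_rot": TCP orientation; "force": force on the tool from outside, world axes, zero at the start; "moment": the same for the moment, N m; "grip_width": finger opening in m; "grip_force": force on a finger pad.
Only numpy, scipy, OpenCV 4.12 (cv2) and the standard library are available. Lean on these libraries where they do the work, as an engineer would, in place of code of your own. Each camera call takes 0.05 s, during which the arm holds its last target. There are 200 camera calls.

### The job

One of the three sprung mixer feet on the worktop has a tired spring. Press their rubber caps down with closed fingers, one at a time, to the dark groove on the stem (about 7 mm; not right down to the inner stop) and hold for a moment to feel the resistance. Then pick up the one that resists least by its housing and set it gently down, cap up, inside the steel tray, leaving the two sound ones standing where they are.

Things in the scene. Friction and masses are not known exactly. Their poses are not given: they have to be found in the camera images.
- foot_a: one of three lookalike sprung mixer feet, loose on the worktop, rubber cap up, about 0.3 kg. Origin: centre of its underside, z up. Steel housing (grip here) 44 mm across, 40 mm high, with a flange 56 mm across, 6 mm thick at the bottom; above it a 22 mm stem, 12 mm showing, then the cap, 30 mm across, 10 mm thick; 62 mm in all. Two feet are sound, one is tired: which cannot be seen
- cap_a (a point): centre of the upper face of the rubber cap of foot_a; 62 mm above the foot's underside when not pressed; it goes down with the cap
- plunger_a (a joint): how far the cap of foot_a is pressed down, m: 0 up, 0.012 on its inner stop; a dark groove round the stem reaches the housing's top at 0.007. A sound spring yields from 3 N and pushes back with about 12 N at 0.007, the tired one yields from 1.5 N and gives about 4.5 N there; each brings its cap back up
- foot_b: another of the three mixer feet, same shape and size as foot_a
- cap_b (a point): centre of the upper face of the rubber cap of foot_b; 62 mm above the foot's underside when not pressed; it goes down with the cap
- plunger_b (a joint): how far the cap of foot_b is pressed down, m: 0 up, 0.012 on its inner stop; a dark groove round the stem reaches the housing's top at 0.007. A sound spring yields from 3 N and pushes back with about 12 N at 0.007, the tired one yields from 1.5 N and gives about 4.5 N there; each brings its cap back up
- foot_c: another of the three mixer feet, same shape and size as foot_a
- cap_c (a point): centre of the upper face of the rubber cap of foot_c; 62 mm above the foot's underside when not pressed; it goes down with the cap
- plunger_c (a joint): how far the cap of foot_c is pressed down, m: 0 up, 0.012 on its inner stop; a dark groove round the stem reaches the housing's top at 0.007. A sound spring yields from 3 N and pushes back with about 12 N at 0.007, the tired one yields from 1.5 N and gives about 4.5 N there; each brings its cap back up
- scrap_tray: shallow plain steel tray, fixed, 140 mm (its x) by 120 mm (its y), rim 20 mm high, walls 3 mm, floor 3 mm thick, open at the top. Origin: centre of its underside on the worktop
Things that resemble listed ones, but are neither listed nor needed, are in the scene too. What is shaped like the foot_a but orange is not meant.

How it is judged:
By the outcome, as a careful person would: the job done as asked, in the order asked, and still so for the second after the job is handed in, with the robot touching nothing.
It also fails if it takes over 64 s, if anything falls off the work surface, if the arm or the gripper's body presses on something with over 40 N, if the wrist force passes 120 N, or if a joint passes its speed limit or range.

## Working session

There is one attempt and no reset: what is moved stays moved. The work goes in short steps, Python scripts to look and compute and a tool call to move; the robot and the scene stay as the last step left them, time stands still between calls to the robot, and variables do not carry over. Pictures are saved under pics/ and viewed, at most 10 in all, crops included, and the job is handed in when it is done.

Besides the shell and the picture viewer there is one more tool, called as name([rows], argument=value, ...), one row to a line, values as JSON. arm_command: Moves the arm, as the interface text tells. Its arguments: {"type":"object","properties":{"plan":{"type":"array"},"squeeze":{"type":"number"}},"required":["plan"]}

```bash
mkdir -p pics
cat > h.py <<'E'
import numpy as np, cv2
from station import ctrl, cams
def grab(n):
    i=cams.camera_info(n); p,d=cams.camera(n); return p,d,i
def unproj(i,d,uv):
    K=np.array([[i['fx'],0,i['cx']],[0,i['fy'],i['cy']],[0,0,1.]])
    n=cv2.undistortPoints(np.float64(uv).reshape(-1,1,2),K,np.float64(i['dist_coeffs'])).reshape(-1,2)
    return np.c_[n,np.ones(len(n))]*np.reshape(d,(-1,1))
def world(i,c):
    T=np.linalg.inv(np.array(i['world_to_cam'])); return c@T[:3,:3].T+T[:3,3]
def onplane(i,uv,z):
    T=np.linalg.inv(np.array(i['world_to_cam'])); r=unproj(i,np.ones(len(np.reshape(uv,(-1,2)))),uv)@T[:3,:3].T
    o=T[:3,3]; return o+r*((z-o[2])/r[:,2])[:,None]
def cloud(i,d):
    v,u=np.mgrid[:d.shape[0],:d.shape[1]]
    return world(i,unproj(i,d.reshape(-1),np.c_[u.ravel(),v.ravel()])).reshape(*d.shape,3)
E
python3 - <<'E'
from h import *
o=ctrl.get_obs(); print(o)
for n in ('top','scene'):
    p,d,i=grab(n); cv2.imwrite(f'pics/{n}1.png',p); np.savez(f'{n}1.npz',p=p,d=d)
    print(n,np.round(np.linalg.inv(i['world_to_cam']),3).tolist(),i['fx'])
E
```

```text
{'time_s': 0.0, 'qpos': array([-1.38260198e+00,  3.00470748e-01,  1.52156698e+00, -5.02950055e-05,
        1.32071521e+00, -6.65992255e-02]), 'joint_vel': array([ 9.17584945e-04, -1.60552645e-03, -1.60257334e-03,  1.28550707e-03,
        3.25525761e-04,  8.83337370e-05]), 'tau': array([ 1.92975247e-03, -5.31812096e+01, -3.52735806e+01,  7.08930963e-02,
        2.44248100e-02, -5.76898401e-05]), 'ee_pos': array([ 0.13856073, -0.53198924,  0.2048925 ]), 'eef_rot': array([-3.14043170e+00, -2.86087121e-05,  2.54806036e-01]), 'force': array([ 0.44268087, -0.39986067,  0.67720082]), 'moment': array([ 0.05974249,  0.06184105, -0.02663923]), 'grip_force': 0.0, 'grip_width': 0.09376256796879133}
top [[0.005, -0.986, 0.167, 0.431], [-1.0, -0.007, -0.011, 0.178], [0.012, -0.167, -0.986, 1.025], [0.0, 0.0, 0.0, 1.0]] 467.9753023519855
scene [[-0.777, -0.402, 0.485, 0.101], [-0.63, 0.478, -0.613, 0.809], [0.015, -0.781, -0.624, 0.731], [0.0, 0.0, 0.0, 1.0]] 435.72304966175653
```

View pics/top1.png

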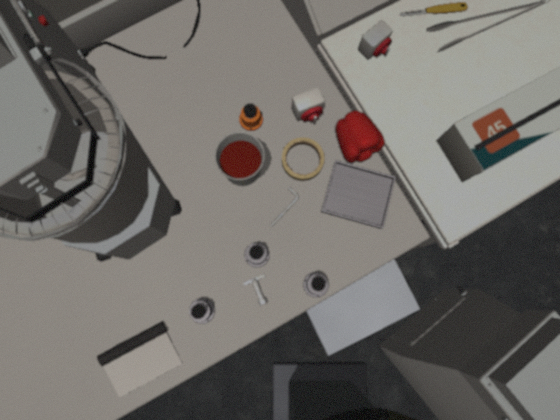

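View pics/scene1.png

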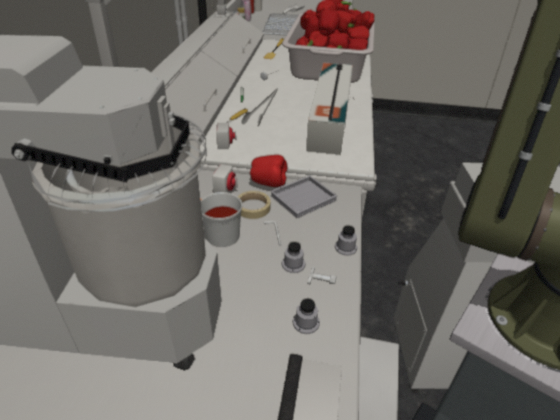

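The top view shows three dark-capped feet at about (257,253), (317,284) and (201,310), the tray at (358,195), and an orange lookalike at (250,117). The scene view shows the same feet at (294,255), (347,238) and (307,313), with the tray at (303,196).

```bash
cat > m.py <<'E'
from h import *
pts={'top':[(257,253),(317,284),(201,310)],'scene':[(294,247),(348,232),(308,305)]}
rays={}
for n in ('top','scene'):
    z=np.load(n+'1.npz');p,d=z['p'],z['d'];i=cams.camera_info(n);P=cloud(i,d)
    dark=(p.max(2)<60)
    for k,(u,v) in enumerate(pts[n]):
        m=np.zeros(dark.shape,bool);m[v-16:v+17,u-16:u+17]=1
        dk=dark&m&(P[...,2]>.03)
        top=m&(P[...,2]>.055)&dark
        vv,uu=np.nonzero(top); med=np.median(P[top],0)
        c,r=cv2.minEnclosingCircle(np.c_[uu,vv].astype(np.float32))
        q=P[top]; print(n,k,dk.sum(),top.sum(),'med',med.round(4),'mid',((q.min(0)+q.max(0))/2).round(4),'span',(np.ptp(q,axis=0)).round(4),'zmax',P[m][:,2].max().round(4))
        # housing+flange region mid
        f=m&(P[...,2]>.03)&(P[...,2]<.045); q=P[f]; print('   housing',((q.min(0)+q.max(0))/2).round(4),np.ptp(q,axis=0).round(4))
        T=np.linalg.inv(np.array(i['world_to_cam'])); uvc=np.array([[uu.mean(),vv.mean()]])
        r=(unproj(i,1,uvc)@T[:3,:3].T)[0]; rays.setdefault(k,[]).append((T[:3,3],r/np.linalg.norm(r)))
        print('   onplane .062',onplane(i,uvc,.062)[0].round(4))
    # tray
    u,v=(358,195) if n=='top' else (303,196)
    zz=P[v-3:v+4,u-3:u+4,2]; print(n,'tray floor z',np.median(zz).round(4))
    m=np.zeros(dark.shape,bool);m[v-45:v+46,u-45:u+46]=1
    rim=m&(P[...,2]>.014)&(P[...,2]<.03)
    l,lab,st,_=cv2.connectedComponentsWithStats(cv2.dilate(rim.astype(np.uint8),np.ones((3,3))))
    b=1+np.argmax(st[1:,4]); q=P[rim&(lab==b)]
    rr=cv2.minAreaRect(q[:,:2].astype(np.float32)); print('  rim rect',rr,q[:,2].mean(),q[:,2].max())
for k,((o1,r1),(o2,r2)) in rays.items():
    A=np.c_[r1,-r2];t=np.linalg.lstsq(A,o2-o1,rcond=None)[0];a,b=o1+t[0]*r1,o2+t[1]*r2
    print('tri',k,((a+b)/2).round(4),'gap',np.linalg.norm(a-b).round(4))
E
python3 m.py
```

```text
top 0 138 134 med [0.5153 0.2125 0.0611] mid [0.5151 0.2125 0.0612] span [0.025  0.0249 0.0064] zmax 1.0251
   housing [0.515  0.2133 0.038 ] [0.0425 0.0423 0.014 ]
   onplane .062 [0.5158 0.2124 0.062 ]
top 1 140 135 med [0.4524 0.0851 0.0614] mid [0.4525 0.0852 0.0609] span [0.0245 0.0249 0.0078] zmax 1.0251
   housing [0.4509 0.0848 0.038 ] [0.0415 0.0418 0.0134]
   onplane .062 [0.4522 0.085  0.062 ]
top 2 149 144 med [0.3948 0.3279 0.0617] mid [0.4067 0.2592 0.5404] span [0.0481 0.1634 0.9695] zmax 1.0251
   housing [0.395  0.3295 0.0375] [0.0429 0.0431 0.0143]
   onplane .062 [0.3955 0.3278 0.062 ]
top tray floor z 0.0028
  rim rect ((0.6507057547569275, -0.010745875537395477), (0.14029258489608765, 0.12434551119804382), 74.51570892333984) 0.019317108723095028 0.02926587349133314
scene 0 104 82 med [0.5116 0.222  0.0611] mid [0.5121 0.2204 0.0599] span [0.0235 0.0235 0.0079] zmax 0.7314
   housing [0.5153 0.2182 0.0375] [0.0437 0.0431 0.0144]
   onplane .062 [0.5108 0.2224 0.062 ]
scene 1 99 80 med [0.4485 0.0929 0.0609] mid [0.4486 0.091  0.0595] span [0.0262 0.0266 0.009 ] zmax 0.7314
   housing [0.4508 0.0906 0.0374] [0.0445 0.0428 0.0148]
   onplane .062 [0.4477 0.0949 0.062 ]
scene 2 159 134 med [0.3922 0.3368 0.061 ] mid [0.2529 0.5659 0.3932] span [0.3042 0.4858 0.6764] zmax 0.7314
   housing [0.3935 0.3353 0.0375] [0.0434 0.0405 0.0149]
   onplane .062 [0.3913 0.3375 0.062 ]
scene tray floor z 0.0031
  rim rect ((0.681132972240448, -0.06827536225318909), (0.2855827212333679, 0.30906355381011963), 40.717891693115234) 0.02322696022705818 0.02992893611005254
tri 0 [0.517  0.2129 0.0514] gap 0.0006
tri 1 [0.4526 0.0841 0.052 ] gap 0.0005
tri 2 [0.3955 0.3297 0.0513] gap 0.001
```

```bash
cat > plan.py <<'E'
import sys
from h import *
from scipy.spatial.transform import Rotation as R
def plan(t,yaw=None):
    o=ctrl.get_obs(); A=R.from_euler('xyz',o['eef_rot'])
    B=R.from_euler('xyz',[np.pi,0,o['eef_rot'][2] if yaw is None else yaw])
    return (A.inv().apply(np.array(t)-o['ee_pos'])*1000).round(1),(A.inv()*B).as_rotvec().round(4)
if __name__=='__main__':
    a=[float(x) for x in sys.argv[1:]]; o=ctrl.get_obs()
    print(o['time_s'],o['ee_pos'].round(4),o['eef_rot'].round(3),o['force'].round(2),plan(a[:3],*a[3:]))
E
python3 plan.py .4525 .0851 .11
python3 - <<'E'
from h import *
z=np.load('top1.npz');P=cloud(cams.camera_info('top'),z['d'])
a=np.array([.1386,-.532]);b=np.array([.4525,.0851])
Q=P.reshape(-1,3);Q=Q[(z['d'].ravel()>0)]
t=((Q[:,:2]-a)@(b-a))/((b-a)@(b-a)); dd=np.linalg.norm(Q[:,:2]-a-t[:,None]*(b-a),axis=1)
for k in range(12):
    m=(t>k/12)&(t<(k+1)/12)&(dd<.12); print(k,m.sum(),Q[m][:,2].max().round(3) if m.any() else '')
E
```

```text
0.1 [ 0.1386 -0.532   0.2049] [-3.141 -0.     0.255] [1.21 0.91 0.3 ] (array([ 459.3, -518. ,   95.5]), array([-0.001 , -0.0001,  0.    ]))
0 0 
1 510 0.012
2 3001 0.013
3 6216 0.012
4 4085 0.002
5 1112 -0.473
6 853 -0.884
7 857 -0.879
8 827 -0.883
9 586 0.005
10 970 0.006
11 1782 0.065
```

The rows are not in the units I measure in: shifts go in shares of 750 mm and turns go in shares of 2 rad. I convert before sending: -518 mm / 750 = -0.6907, 459 mm / 750 = 0.612.

arm_command([
  [[0.612, -0.6907, 0.08, 0, 0, 0, 1], [0.612, -0.6907, 0.08, 0, 0, 0, 1], [0.612, -0.6907, 0.08, 0, 0, 0, 1], [0.612, -0.6907, 0.08, 0, 0, 0, 1], [0.612, -0.6907, 0.08, 0, 0, 0, 1], [0.612, -0.6907, 0.08, 0, 0, 0, 1], [0.612, -0.6907, 0.08, 0, 0, 0, 1], [0.612, -0.6907, 0.08, 0, 0, 0, 1], [0.612, -0.6907, 0.08, 0, 0, 0, 1], [0.612, -0.6907, 0.08, 0, 0, 0, 1], [0.612, -0.6907, 0.08, 0, 0, 0, 1], [0.612, -0.6907, 0.08, 0, 0, 0, 1]],
])

```text
time_s: 1.3
ee_pos: [0.4099, 0.0028, 0.1535]
eef_rot: [3.141, -0.0, 0.255]
force: [0.9, -2.0, 0.1]
grip_width: 0.0018
grip_force: 0.0
```

```bash
python3 plan.py .4525 .0851 .075
```

```text
1.3 [0.4099 0.0028 0.1535] [ 3.141 -0.     0.255] [ 0.88 -2.03  0.09] (array([ 62. , -68.9,  78.5]), array([ 0.0002, -0.0003, -0.    ]))
```

To row units: -69 mm / 750 = -0.092, 62 mm / 750 = 0.0827.

arm_command([
  [[0.0827, -0.092, 0.0267, 0, 0, 0, 1], [0.0827, -0.092, 0.0267, 0, 0, 0, 1], [0.0827, -0.092, 0.0267, 0, 0, 0, 1], [0.0827, -0.092, 0.0267, 0, 0, 0, 1], [0.0827, -0.092, 0.0267, 0, 0, 0, 1], [0.0827, -0.092, 0.0267, 0, 0, 0, 1]],
])

```text
time_s: 1.9
ee_pos: [0.452, 0.082, 0.134]
eef_rot: [3.141, -0.001, 0.253]
force: [0.1, -0.2, -0.3]
grip_width: 0.0004
grip_force: 0.0
```

```bash
python3 plan.py .4525 .0851 .068;python3 - <<'E'
from h import *
p,d,i=grab('wrist');P=cloud(i,d);cv2.imwrite('pics/w1.png',p)
m=(p.max(2)<60)&(P[...,2]>.05)&(P[...,2]<.075)&(np.linalg.norm(P[...,:2]-[.4525,.0851],axis=2)<.03)
print(m.sum());
if m.sum(): q=P[m];print(q.min(0),q.max(0),np.median(q,0))
f=(P[...,2]>.003)&(P[...,2]<.012)&(np.linalg.norm(P[...,:2]-[.4525,.0851],axis=2)<.04);q=P[f];print(f.sum());
if f.any(): print(q.min(0),q.max(0))
E
```

```text
1.9 [0.452 0.082 0.134] [ 3.141e+00 -1.000e-03  2.530e-01] [ 0.09 -0.17 -0.26] (array([ 1.2, -2.9, 66. ]), array([ 0.0002, -0.0006, -0.    ]))
1011
[0.43705558 0.07213476 0.05380653] [0.46586221 0.09931653 0.06392454] [0.4525426  0.08607722 0.06145508]
654
[0.43404636 0.05906365 0.00305049] [0.47761263 0.11422302 0.01199208]
```

View pics/w1.png

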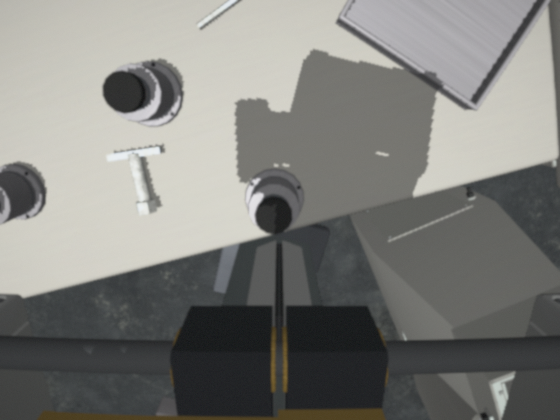

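The wrist picture shows foot 1's cap at (275,212), just ahead of the closed fingers; the tray is upper right and the other two feet are on the left. The measured positions agree to within 1 mm.

To row units: 78 mm / 750 = 0.104, 76 mm / 750 = 0.1013.

arm_command([
  [[0.0013, -0.0047, 0, 0, 0, 0, 1], [0.0013, -0.0047, 0.0533, 0, 0, 0, 1], [0.0013, -0.0047, 0.088, 0, 0, 0, 1], [0.0013, -0.0047, 0.0907, 0, 0, 0, 1], [0.0013, -0.0047, 0.0933, 0, 0, 0, 1], [0.0013, -0.0047, 0.096, 0, 0, 0, 1], [0.0013, -0.0047, 0.0987, 0, 0, 0, 1], [0.0013, -0.0047, 0.1013, 0, 0, 0, 1], [0.0013, -0.0047, 0.104, 0, 0, 0, 1], [0.0013, -0.0047, 0.104, 0, 0, 0, 1], [0.0013, -0.0047, 0.104, 0, 0, 0, 1], [0.0013, -0.0047, 0.104, 0, 0, 0, 1]],
])

```text
time_s: 3.15
ee_pos: [0.4531, 0.0868, 0.0569]
eef_rot: [3.141, -0.002, 0.255]
force: [-0.7, 0.3, 10.6]
grip_width: 0.0003
grip_force: 5.0
```

To row units: 2 mm / 750 = 0.0027, 1 mm / 750 = 0.0013.

arm_command([
  [[0, 0, 0.0013, 0, 0, 0, 1], [0, 0, 0.0027, 0, 0, 0, 1], [0, 0, 0.0027, 0, 0, 0, 1], [0, 0, 0.0027, 0, 0, 0, 1], [0, 0, 0.0027, 0, 0, 0, 1], [0, 0, 0.0027, 0, 0, 0, 1]],
])

```text
time_s: 3.75
ee_pos: [0.4531, 0.0867, 0.0551]
eef_rot: [3.141, -0.003, 0.255]
force: [-2.8, -1.7, 12.5]
grip_width: 0.0006
grip_force: 6.3
```

```bash
python3 plan.py .5155 .2127 .12; python3 -c "
from h import *
for k in range(1): 
    cams.camera('top'); print(ctrl.get_obs()['force'])"
```

```text
3.75 [0.4531 0.0867 0.0551] [ 3.141e+00 -3.000e-03  2.550e-01] [-2.8  -1.74 12.52] (array([  92.3, -106.1,  -64.7]), array([ 0.0005, -0.0025, -0.    ]))
[-2.17564634 -0.74684713 12.39801586]
```

Foot 1 gives about 12.4 N at the groove, so it is sound. Next is foot 0.

To row units: -106 mm / 750 = -0.1413, 92 mm / 750 = 0.1227.

arm_command([
  [[0, 0, -0.02, 0, 0, 0, 1], [0, 0, -0.0667, 0, 0, 0, 1], [0, 0, -0.0867, 0, 0, 0, 1], [0.1227, -0.1413, -0.0867, 0, 0, 0, 1], [0.1227, -0.1413, -0.0867, 0, 0, 0, 1], [0.1227, -0.1413, -0.0867, 0, 0, 0, 1], [0.1227, -0.1413, -0.0867, 0, 0, 0, 1], [0.1227, -0.1413, -0.0867, 0, 0, 0, 1], [0.1227, -0.1413, -0.0867, 0, 0, 0, 1], [0.1227, -0.1413, -0.0867, 0, 0, 0, 1]],
])

```text
time_s: 4.8
ee_pos: [0.5144, 0.2115, 0.119]
eef_rot: [3.142, -0.0, 0.254]
force: [0.1, -0.1, -0.2]
grip_width: 0.0006
grip_force: 0.0
```

```bash
python3 - <<'E'
from h import *
p,d,i=grab('wrist');P=cloud(i,d)
for c in [(.5153,.2127),(.395,.328),(.4525,.0851)]:
    m=(p.max(2)<60)&(P[...,2]>.05)&(P[...,2]<.075)&(np.linalg.norm(P[...,:2]-c,axis=2)<.03)
    if m.sum(): q=P[m];print(m.sum(),q.min(0),q.max(0),np.median(q,0),(q.min(0)+q.max(0))/2)
E
python3 plan.py .5153 .2127 .055; python3 plan.py .395 .328 .055
```

```text
1134 [0.5021355 0.2012915 0.0532807] [0.52958597 0.22844496 0.06301829] [0.51702811 0.21508188 0.06129481] [0.51586074 0.21486823 0.05814949]
905 [0.37997871 0.31644142 0.05145886] [0.40879668 0.34360175 0.06366876] [0.39752276 0.32922121 0.06155109] [0.39438769 0.33002159 0.05756381]
954 [0.4385224  0.07201791 0.05141485] [0.465661   0.10136876 0.06334899] [0.45375095 0.08934457 0.06131515] [0.4520917  0.08669334 0.05738192]
4.85 [0.5144 0.2116 0.119 ] [ 3.142 -0.     0.254] [0.49 0.12 0.15] (array([ 1.1, -0.9, 64. ]), array([ 0.    , -0.0003, -0.    ]))
4.85 [0.5144 0.2116 0.119 ] [ 3.142 -0.     0.254] [0.49 0.12 0.15] (array([ -86.4, -142.7,   64. ]), array([ 0.    , -0.0003, -0.    ]))
```

To row units: 63 mm / 750 = 0.084, -1.7 mm / 750 = -0.0023.

arm_command([
  [[0.0027, -0.0023, 0.04, 0, 0, 0, 1], [0.0027, -0.0023, 0.0693, 0, 0, 0, 1], [0.0027, -0.0023, 0.072, 0, 0, 0, 1], [0.0027, -0.0023, 0.0747, 0, 0, 0, 1], [0.0027, -0.0023, 0.0773, 0, 0, 0, 1], [0.0027, -0.0023, 0.08, 0, 0, 0, 1], [0.0027, -0.0023, 0.0827, 0, 0, 0, 1], [0.0027, -0.0023, 0.084, 0, 0, 0, 1], [0.0027, -0.0023, 0.084, 0, 0, 0, 1], [0.0027, -0.0023, 0.084, 0, 0, 0, 1], [0.0027, -0.0023, 0.084, 0, 0, 0, 1]],
])

```text
time_s: 5.95
ee_pos: [0.5163, 0.2146, 0.0559]
eef_rot: [-3.142, -0.001, 0.255]
force: [2.5, -1.0, 4.7]
grip_width: 0.0005
grip_force: 2.0
```

To row units: 0.9 mm / 750 = 0.0012.

arm_command([
  [[0, 0, 0.0012, 0, 0, 0, 1], [0, 0, 0.0012, 0, 0, 0, 1], [0, 0, 0.0012, 0, 0, 0, 1], [0, 0, 0.0012, 0, 0, 0, 1], [0, 0, 0.0012, 0, 0, 0, 1], [0, 0, 0.0012, 0, 0, 0, 1]],
])

```text
time_s: 6.55
ee_pos: [0.516, 0.2146, 0.0548]
eef_rot: [-3.142, -0.0, 0.255]
force: [4.0, 1.1, 3.8]
grip_width: 0.0003
grip_force: 2.3
```

```bash
python3 plan.py .3945 .3285 .12; python3 plan.py .3945 .3285 .12
```

```text
6.55 [0.516  0.2146 0.0548] [-3.142 -0.     0.255] [4.04 1.1  3.79] (array([ -88.9, -140.8,  -65.2]), array([-0.0001, -0.0001,  0.    ]))
6.55 [0.516  0.2146 0.0548] [-3.142 -0.     0.255] [4.04 1.1  3.79] (array([ -88.9, -140.8,  -65.2]), array([-0.0001, -0.0001,  0.    ]))
```

Foot 0 gives about 4 N, so it is the tired one. I still press the third.

To row units: -141 mm / 750 = -0.188, -89 mm / 750 = -0.1187.

arm_command([
  [[0, 0, -0.02, 0, 0, 0, 1], [0, 0, -0.0667, 0, 0, 0, 1], [0, 0, -0.0867, 0, 0, 0, 1], [-0.1187, -0.188, -0.0867, 0, 0, 0, 1], [-0.1187, -0.188, -0.0867, 0, 0, 0, 1], [-0.1187, -0.188, -0.0867, 0, 0, 0, 1], [-0.1187, -0.188, -0.0867, 0, 0, 0, 1], [-0.1187, -0.188, -0.0867, 0, 0, 0, 1], [-0.1187, -0.188, -0.0867, 0, 0, 0, 1], [-0.1187, -0.188, -0.0867, 0, 0, 0, 1], [-0.1187, -0.188, -0.0867, 0, 0, 0, 1]],
])

```text
time_s: 7.65
ee_pos: [0.3949, 0.3278, 0.1195]
eef_rot: [3.141, 0.001, 0.253]
force: [0.3, -0.0, 1.0]
grip_width: 0.0006
grip_force: 0.0
```

```bash
python3 - <<'E'
from h import *
p,d,i=grab('wrist');P=cloud(i,d)
for c in [(.5153,.2127),(.395,.328)]:
    m=(p.max(2)<60)&(P[...,2]>.05)&(P[...,2]<.075)&(np.linalg.norm(P[...,:2]-c,axis=2)<.03)
    if m.sum(): q=P[m];print(m.sum(),q.min(0),q.max(0),np.median(q,0),(q.min(0)+q.max(0))/2)
E
python3 plan.py .3945 .3288 .055
```

```text
1497 [0.50031359 0.20165658 0.05125853] [0.52780951 0.23028598 0.06382331] [0.51394956 0.21816142 0.06114586] [0.51406155 0.21597128 0.05754092]
1122 [0.37977956 0.31790296 0.05336454] [0.40870075 0.3443883  0.06324526] [0.39566737 0.3313924  0.0614012 ] [0.39424015 0.33114563 0.0583049 ]
7.7 [0.3949 0.3279 0.1195] [3.141 0.    0.253] [ 1.02 -0.39 -1.31] (array([-0.1, -1. , 64.5]), array([0.0002, 0.0005, 0.    ]))
```

To row units: 64 mm / 750 = 0.0853, 62 mm / 750 = 0.0827.

arm_command([
  [[0, -0.0024, 0.04, 0, 0, 0, 1], [0, -0.0024, 0.0693, 0, 0, 0, 1], [0, -0.0024, 0.072, 0, 0, 0, 1], [0, -0.0024, 0.0747, 0, 0, 0, 1], [0, -0.0024, 0.0773, 0, 0, 0, 1], [0, -0.0024, 0.08, 0, 0, 0, 1], [0, -0.0024, 0.0827, 0, 0, 0, 1], [0, -0.0024, 0.0853, 0, 0, 0, 1], [0, -0.0024, 0.0853, 0, 0, 0, 1], [0, -0.0024, 0.0853, 0, 0, 0, 1], [0, -0.0024, 0.0853, 0, 0, 0, 1]],
])

```text
time_s: 8.8
ee_pos: [0.3945, 0.3307, 0.057]
eef_rot: [-3.141, -0.002, 0.255]
force: [-1.1, -2.4, 8.9]
grip_width: 0.0005
grip_force: 4.9
```

To row units: 2 mm / 750 = 0.0027, 1 mm / 750 = 0.0013.

arm_command([
  [[0, 0, 0.0013, 0, 0, 0, 1], [0, 0, 0.0027, 0, 0, 0, 1], [0, 0, 0.0027, 0, 0, 0, 1], [0, 0, 0.0027, 0, 0, 0, 1], [0, 0, 0.0027, 0, 0, 0, 1], [0, 0, 0.0027, 0, 0, 0, 1]],
])

```text
time_s: 9.4
ee_pos: [0.3946, 0.3307, 0.0552]
eef_rot: [-3.141, -0.002, 0.255]
force: [-2.1, -2.7, 12.2]
grip_width: 0.0001
grip_force: 6.2
```

```bash
python3 plan.py .5155 .2135 .12
```

```text
9.4 [0.3946 0.3307 0.0552] [-3.141e+00 -2.000e-03  2.550e-01] [-2.13 -2.74 12.22] (array([ 87.6, 143.9, -64.7]), array([-0.0006, -0.0022,  0.    ]))
```

Foot 2 gives 12.2 N, so it is sound. I go back to foot 0 with the gripper open.

To row units: 144 mm / 750 = 0.192, 88 mm / 750 = 0.1173.

arm_command([
  [[0, 0, -0.02, 0, 0, 0, 1], [0, 0, -0.0667, 0, 0, 0, 1], [0, 0, -0.0933, 0, 0, 0, 1], [0.1173, 0.192, -0.0933, 0, 0, 0, -1], [0.1173, 0.192, -0.0933, 0, 0, 0, -1], [0.1173, 0.192, -0.0933, 0, 0, 0, -1], [0.1173, 0.192, -0.0933, 0, 0, 0, -1], [0.1173, 0.192, -0.0933, 0, 0, 0, -1], [0.1173, 0.192, -0.0933, 0, 0, 0, -1], [0.1173, 0.192, -0.0933, 0, 0, 0, -1], [0.1173, 0.192, -0.0933, 0, 0, 0, -1], [0.1173, 0.192, -0.0933, 0, 0, 0, -1]],
])

```text
time_s: 10.6
ee_pos: [0.5149, 0.2139, 0.1239]
eef_rot: [-3.142, -0.0, 0.256]
force: [0.1, 0.2, 0.3]
grip_width: 0.069
grip_force: 0.0
```

```bash
python3 - <<'E'
from h import *
p,d,i=grab('wrist');P=cloud(i,d);cv2.imwrite('pics/w2.png',p)
for c in [(.5153,.2127)]:
    m=(p.max(2)<60)&(P[...,2]>.05)&(P[...,2]<.075)&(np.linalg.norm(P[...,:2]-c,axis=2)<.03)
    if m.sum(): q=P[m];print(m.sum(),q.min(0),q.max(0),np.median(q,0),(q.min(0)+q.max(0))/2)
E
python3 plan.py .5155 .2137 .012
```

```text
1099 [0.50160808 0.2013891  0.05256972] [0.52969077 0.22842377 0.06348138] [0.51702232 0.21522121 0.06126986] [0.51564943 0.21490644 0.05802555]
10.65 [0.515  0.2138 0.1238] [-3.142 -0.     0.256] [ 0.38  0.81 -0.79] (array([  0.5,   0.2, 111.8]), array([-0.    , -0.0001,  0.    ]))
```

View pics/w2.png

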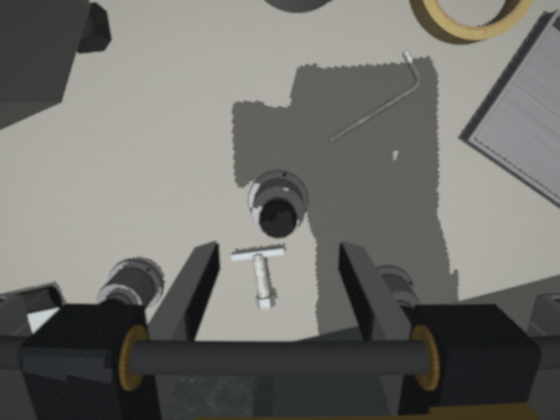

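The open fingers straddle foot 0, whose cap is at (277,217). The path down is clear.

To row units: 110 mm / 750 = 0.1467, 100 mm / 750 = 0.1333.

arm_command([
  [[0.0007, 0, 0, 0, 0, 0, -1], [0.0007, 0, 0, 0, 0, 0, -1], [0.0007, 0, 0, 0, 0, 0, -1], [0.0007, 0, 0.0533, 0, 0, 0, -1], [0.0007, 0, 0.1, 0, 0, 0, -1], [0.0007, 0, 0.1333, 0, 0, 0, -1], [0.0007, 0, 0.1467, 0, 0, 0, -1], [0.0007, 0, 0.1467, 0, 0, 0, -1]],
], squeeze=25)

```text
time_s: 11.45
ee_pos: [0.5154, 0.2131, 0.0129]
eef_rot: [3.141, 0.002, 0.255]
force: [0.6, -0.3, 0.6]
grip_width: 0.0938
grip_force: 0.0
```

arm_command([
  [[0, 0, 0, 0, 0, 0, 0], [0, 0, 0, 0, 0, 0, 0.2], [0, 0, 0, 0, 0, 0, 0.4], [0, 0, 0, 0, 0, 0, 0.7], [0, 0, 0, 0, 0, 0, 1], [0, 0, 0, 0, 0, 0, 1], [0, 0, 0, 0, 0, 0, 1], [0, 0, 0, 0, 0, 0, 1]],
], squeeze=25)

```text
time_s: 12.25
ee_pos: [0.5158, 0.2134, 0.0138]
eef_rot: [-3.141, -0.0, 0.255]
force: [-0.1, 0.6, 2.0]
grip_width: 0.0436
grip_force: 25.0
```

To row units: -80 mm / 750 = -0.1067, -60 mm / 750 = -0.08.

arm_command([
  [[0, 0, -0.0133, 0, 0, 0, 1], [0, 0, -0.04, 0, 0, 0, 1], [0, 0, -0.08, 0, 0, 0, 1], [0, 0, -0.1067, 0, 0, 0, 1], [0, 0, -0.1067, 0, 0, 0, 1]],
])

```text
time_s: 12.75
ee_pos: [0.517, 0.2137, 0.0967]
eef_rot: [-3.141, -0.005, 0.255]
force: [-0.7, -0.9, -3.4]
grip_width: 0.0436
grip_force: 25.0
```

```bash
python3 plan.py .6507 -.0107 .0945
python3 - <<'E'
from h import *
p,d,i=grab('top');P=cloud(i,d);cv2.imwrite('pics/t2.png',p[60:360,120:440])
for n in ('scene','wrist'):
    p,d,i=grab(n);P=cloud(i,d)
    m=(np.abs(P[...,2]-.02)<.003)&(np.linalg.norm(P[...,:2]-[.6507,-.0107],axis=2)<.098)
    r=cv2.minAreaRect(P[m][:,:2].astype(np.float32)); print(n,m.sum(),r,P[m][:,2].mean())
    f=(np.linalg.norm(P[...,:2]-[.6507,-.0107],axis=2)<.03); print('floor',f.sum(),np.median(P[f][:,2]) if f.any() else '')
E
```

```text
12.75 [0.517  0.2137 0.0967] [-3.141 -0.005  0.255] [-0.66 -0.85 -3.44] (array([ 72.8, 250.8,   2.5]), array([-0.0003, -0.0047,  0.    ]))
scene 105 ((0.6399335265159607, 0.0026851147413253784), (0.17752055823802948, 0.11030241847038269), 45.54600524902344) 0.019512703864308534
floor 37 0.0025939957322230756
wrist 1239 ((0.6288954019546509, 0.051312997937202454), (0.11855314671993256, 0.058210115879774094), 26.244625091552734) 0.01936795446699144
floor 197 0.0026160482183322786
```

View pics/t2.png

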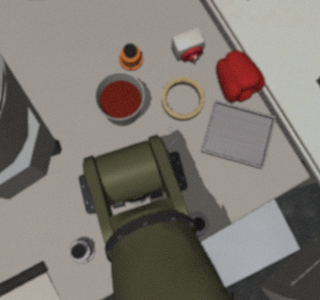

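The top view shows the arm over foot 0's old place. The tray is clear, at crop pixel (237,134), and the other feet are still standing.

arm_command([
  [[0.02, 0.0667, 0, 0, 0, 0, 1], [0.096, 0.3347, 0, 0, 0, 0, 1], [0.096, 0.3347, 0, 0, 0, 0, 1], [0.096, 0.3347, 0, 0, 0, 0, 1], [0.096, 0.3347, 0, 0, 0, 0, 1], [0.096, 0.3347, 0, 0, 0, 0, 1], [0.096, 0.3347, 0, 0, 0, 0, 1], [0.096, 0.3347, 0, 0, 0, 0, 1], [0.096, 0.3347, 0, 0, 0, 0, 1], [0.096, 0.3347, 0, 0, 0, 0, 1]],
])

```text
time_s: 13.9
ee_pos: [0.6484, -0.0101, 0.0938]
eef_rot: [-3.141, 0.0, 0.256]
force: [0.9, 0.2, -3.0]
grip_width: 0.0431
grip_force: 25.0
```

```bash
python3 plan.py .6507 -.0107 .0178
python3 - <<'E'
from h import *
for n in ('wrist','scene'):
    p,d,i=grab(n);P=cloud(i,d); cv2.imwrite(f'pics/{n}3.png',p)
    m=(np.abs(P[...,2]-.02)<.003)&(np.linalg.norm(P[...,:2]-[.6507,-.0107],axis=2)<.098)
    q=P[m]; print(n,m.sum(),q.min(0),q.max(0),cv2.minAreaRect(q[:,:2].astype(np.float32)))
E
```

```text
13.9 [ 0.6484 -0.0101  0.0938] [-3.141  0.     0.256] [ 0.86  0.19 -3.01] (array([ 2.1,  1.2, 76. ]), array([-0.0001,  0.0001, -0.    ]))
wrist 2687 [ 0.5741228  -0.09223424  0.01705497] [0.73538009 0.07413722 0.02297631] ((0.6640905141830444, -0.01329631358385086), (0.14140869677066803, 0.15145786106586456), 74.45724487304688)
scene 226 [ 0.57368269 -0.08555667  0.01703589] [0.74235683 0.07773378 0.02298372] ((0.6621260643005371, -0.010000072419643402), (0.14348624646663666, 0.15105383098125458), 75.0306396484375)
```

View pics/wrist3.png

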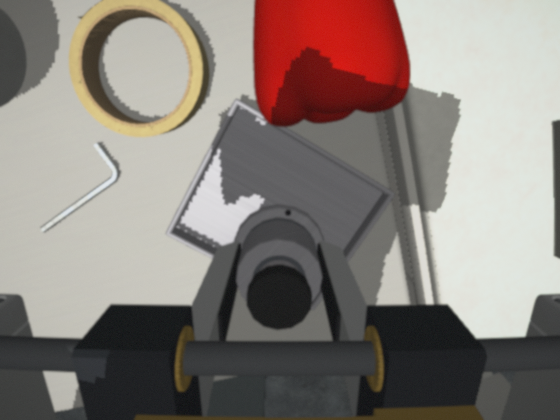

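The wrist picture shows foot 0 upright between the fingers at (282,270), over the tray. I lower it gently.

To row units: 74 mm / 750 = 0.0987, 73 mm / 750 = 0.0973.

arm_command([
  [[0.0027, 0.0013, 0.0267, 0, 0, 0, 1], [0.0027, 0.0013, 0.06, 0, 0, 0, 1], [0.0027, 0.0013, 0.08, 0, 0, 0, 1], [0.0027, 0.0013, 0.0893, 0, 0, 0, 1], [0.0027, 0.0013, 0.0947, 0, 0, 0, 1], [0.0027, 0.0013, 0.0973, 0, 0, 0, 1], [0.0027, 0.0013, 0.0987, 0, 0, 0, 1], [0.0027, 0.0013, 0.0987, 0, 0, 0, 1], [0.0027, 0.0013, 0.0987, 0, 0, 0, 1]],
])

```text
time_s: 14.9
ee_pos: [0.6512, -0.0119, 0.0203]
eef_rot: [3.141, -0.001, 0.255]
force: [-0.2, -0.4, -3.2]
grip_width: 0.0432
grip_force: 25.0
```

To row units: 2.5 mm / 750 = 0.0033, 2 mm / 750 = 0.0027.

arm_command([
  [[0, 0, 0.0009, 0, 0, 0, 1], [0, 0, 0.0019, 0, 0, 0, 1], [0, 0, 0.0027, 0, 0, 0, 1], [0, 0, 0.0033, 0, 0, 0, 1], [0, 0, 0.0033, 0, 0, 0, 1], [0, 0, 0.0033, 0, 0, 0, 1]],
])

```text
time_s: 15.5
ee_pos: [0.651, -0.0119, 0.0172]
eef_rot: [-3.142, -0.0, 0.255]
force: [0.1, 0.4, -2.8]
grip_width: 0.0433
grip_force: 25.0
```

To row units: 0.8 mm / 750 = 0.0011, 0.4 mm / 750 = 0.0005.

arm_command([
  [[0, 0, 0.0005, 0, 0, 0, 1], [0, 0, 0.0011, 0, 0, 0, 1], [0, 0, 0.0011, 0, 0, 0, 1], [0, 0, 0.0011, 0, 0, 0, 1]],
])

```text
time_s: 15.9
ee_pos: [0.651, -0.0119, 0.0168]
eef_rot: [3.142, -0.0, 0.255]
force: [-2.4, 0.5, 4.6]
grip_width: 0.0432
grip_force: 25.0
```

Contact with the tray floor at the expected height. I release slowly and rise.

arm_command([
  [[0, 0, 0, 0, 0, 0, 0.05], [0, 0, 0, 0, 0, 0, 0], [0, 0, 0, 0, 0, 0, -0.1], [0, 0, 0, 0, 0, 0, -0.2], [0, 0, 0, 0, 0, 0, -0.3], [0, 0, 0, 0, 0, 0, -0.3], [0, 0, 0, 0, 0, 0, -0.3], [0, 0, -0.0133, 0, 0, 0, -0.3], [0, 0, -0.04, 0, 0, 0, -0.3], [0, 0, -0.0933, 0, 0, 0, -0.3], [0, 0, -0.1467, 0, 0, 0, -0.3], [0, 0, -0.1733, 0, 0, 0, -0.3]],
])

```text
time_s: 17.1
ee_pos: [0.652, -0.012, 0.1513]
eef_rot: [3.14, -0.005, 0.255]
force: [0.1, -0.1, 0.3]
grip_width: 0.061
grip_force: 0.0
```

To row units: -150 mm / 750 = -0.2, -100 mm / 750 = -0.1333.

arm_command([
  [[-0.1333, 0, -0.0667, 0, 0, 0, -0.3], [-0.2, 0, -0.0667, 0, 0, 0, -0.3], [-0.2, 0, -0.0667, 0, 0, 0, -0.3], [-0.2, 0, -0.0667, 0, 0, 0, -0.3], [-0.2, 0, -0.0667, 0, 0, 0, -0.3], [-0.2, 0, -0.0667, 0, 0, 0, -0.3], [-0.2, 0, -0.0667, 0, 0, 0, -0.3]],
])

```text
time_s: 17.8
ee_pos: [0.5066, -0.0494, 0.1959]
eef_rot: [-3.141, 0.001, 0.255]
force: [0.7, 0.1, 0.3]
grip_width: 0.0614
grip_force: 0.0
```

Run:
```python
from h import *
a,_,_=grab('scene'); b,d,i=grab('wrist'); cv2.imwrite('pics/fin.png',np.vstack([a[130:350,150:450],b[:300,:300]]) if 0 else np.hstack([a[150:350,180:430],cv2.resize(b,(267,200))])); print(ctrl.get_obs()['force'],ctrl.get_obs()['ee_pos'])
P=cloud(i,d);m=(b.max(2)<60)&(np.abs(P[...,2]-.064)<.012)&(np.linalg.norm(P[...,:2]-[.651,-.012],axis=2)<.05)
if m.any(): print(np.median(P[m],0))
```

```text
[-0.07640246  0.0782079  -0.25646387] [ 0.50632829 -0.04945449  0.19573249]
[ 0.64924017 -0.01263238  0.06438641]
```

View pics/fin.png

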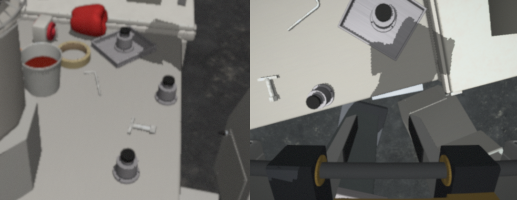

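The tired foot stands upright in the tray at (125,42), and the two sound feet are still at (167,90) and (127,165).

```bash
python3 -c "
from station import ctrl
print(ctrl.hand_in())"
```

```text
the job is handed in; nothing more can be done
None
```

The job is handed in: the tired foot (about 4 N at the groove, against about 12 N for the other two) stands cap up in the steel tray, and the two sound feet were left standing in place.

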